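# Load the inspection turntable and hold its index plunger out

## Robot

A 6-joint arm with a two-finger parallel gripper is mounted at the origin on the work surface. World frame = base frame: x ahead of the robot, y to its left, z up, the work surface at z = 0. Lengths are in m, angles in rad, forces in N, time in s.
With the tool pointing down it reaches from about 0.35 to 1 m from the base axis. Payload 7.1 kg.
Tool frame: the origin (TCP) lies midway between the tips of the shut fingers; the grasp point (between the pads) lies 19 mm behind it; z points along the fingers, y is the direction in which the jaws open and shut (so a half turn about z gives the same grasp; the last joint's range is limited). The gripper opens to 85 mm and grips with 20 to 120 N. Pads are 22 mm wide; open, the fingers measure 114 mm over their backs; the gripper's body (76 mm by 85 mm) begins 54 mm behind the grasp point. The pads swing forward as they close: fully open they stand 13 mm farther back than shut.
Start: joints at [-1.361, 0.423, 1.63, -0, 1.089, -0.019], TCP at [0.142, -0.609, 0.231] pointing down, gripper open.
Joint ranges: [-3, 3], [-0.9, 2.11], [0.09, 2.58], [-1.31, 4.45], [0.11, 2.69], [-2.54, 2.54]. Speed limits (rad/s): [2.39, 2.39, 3.01, 3.14, 3.14, 3.14].

## Interface

Orientations are given as a rotation vector (axis times angle).
In Python, from workcell import ctrl gives the robot as it stands. Calls block until the motion is done:
- ctrl.movep(position, orientation): joint-space move of the TCP to a pose.
- ctrl.servo_line(position, feed=0.15, ori=None, max_force=None): straight line of the TCP; ori=None keeps the orientation; feed is the mean speed in m/s. With max_force (N) it stops when the force on the tool has changed by that much, and returns True; else False.
- ctrl.goto_joints(angles): joint-space move.
- ctrl.gripper_to(opening): finger opening in m; the grip force is fixed at half the most; returns when the fingers have stopped.
- ctrl.pause(seconds).
- ctrl.inverse_kinematics(position, orientation): joint angles nearest the present ones, or None.
- ctrl.get_image(name): name is "scene" or "top" or "wrist"; returns a dict with "image" (384x512x3 uint8, blue, green, red), "z_map" (384x512 float32, m along the optical axis (not along the pixel's ray), 0 where there is no reading), "K" (3x3 intrinsics, pixels), "world_from_camera" (4x4, takes a point from camera to world coordinates). Camera axes: x right, y down, z forward; pixel columns grow to the right and rows downward; lengths in m; the calibration is good to about 2 mm. A picture is of the moment at which its call begins.
A pose or a line that the arm cannot do raises ctrl.PlanningError and nothing moves.
- ctrl.close_job(): hands the job in, once; it reports no verdict.
Trained networks look in a picture, given as the dict that the camera call returned (one of the last four; its "shot" number tells which), for a name from the list of things; names that differ only in an ending like _2 or _b are one class to them, and where a whole thing is asked for, a point or a joint stands for the part that bears it (a point fixed in the world has none). Each returns a list of dicts, best first, with "confidence" (0 to 1); they miss things now and then, are a little off and sometimes report something else, mostly with a low value. They report only what shows in the picture. A call takes as long as a camera call. They do not tell look-alikes from the thing itself.
- ctrl.search_frame(picture, query): "xyz" ([x, y, z] in m, in world coordinates, good to about 4 mm: the middle of the surface that is visible of it).
- ctrl.tip_of(picture, query): "xyz" ([x, y, z] in m, in world coordinates, good to about 4 mm: a listed point, or the origin of a listed thing).
Readings, each from a call of its own:
- ctrl.current_clock(): time.
- ctrl.current_joint_pos(): joint angles.
- ctrl.current_qd(): joint speeds.
- ctrl.current_tau(): joint torques, N m.
- ctrl.current_ee_pos(): TCP position.
- ctrl.current_tcp_rot(): TCP orientation.
- ctrl.current_force(): force on the tool from outside, world axes, zero at the start.
- ctrl.current_torque(): the same for the moment, N m.
- ctrl.current_grip_width(): finger opening in m.
Only numpy, scipy, OpenCV 4.12 (cv2) and the standard library are available. Lean on these libraries where they do the work, as an engineer would, in place of code of your own. Each camera call takes 0.05 s, during which the arm holds its last target.

## Task

Set the circuit board with the finned heat sink flat into the rectangular nest of the inspection turntable, heat sink up and either way round, and let go of it while the turntable is still locked. Then pull the turntable's sprung index plunger fully up by its black knob and keep holding it there: the turntable swings round by its own spring to its far stop, and you finish still holding the plunger fully out, with the board lying in its nest. Leave the solder spool, the dropper bottle and the jar where they stand.

Things in the scene. Friction and masses are not known exactly. Their poses are not given: they have to be found in the camera images.
- fixture: Fixed turntable unit: dark base plate 12 mm thick (x -75 to 138, y +-60 mm), round aluminium table of radius 68 with two square tabs (to radius 99), a post at x 109 to 133 (55 mm high) with an arm (30 mm wide, top at 55 mm) reaching in to x 70; the index plunger stands in the arm at x 82, y 0. Origin: on the turning axis at bench height. Place and heading vary.
- nest (a point): Centre of the nest floor on the turntable's top, 32 mm above the bench, on the turning axis; turns with the table. The nest is a flat rectangle, 84 mm along this frame's x by 62 mm along its y, inside a black lip 5 mm high and 4 mm thick. While the table is locked, x points to the plunger, as the fixture's x does.
- turntable (a joint): Angle of the turntable, rad: 0 where the index pin locks it (about 0.01 of play); it turns anticlockwise seen from above. A spring (about 0.12 Nm) with a damper turns it to its far stop at 1.047 (60 degrees) in about 1.5 s once the pin is clear of the table.
- board: Loose dark green circuit board 76 (x) by 54 (y) by 3 mm, flat underneath, about 140 g. At its centre an aluminium finned heat sink 44 (x) by 30 mm (y), top 28 mm above the underside, fins along x: grip it across the 30 mm. A 12 mm high grey terminal strip at the -x end, two 14 mm high black capacitors at the +x end. Origin: centre of the underside.
- spool: Solder spool standing on end, 55 mm in diameter, 41 mm high: leave alone. Origin at the centre of its underside.
- dropper: Amber dropper bottle, 34 mm in diameter, 85 mm high: leave alone. Origin at the centre of its underside.
- flux_jar: White jar, 48 mm in diameter, 45 mm high: leave alone. Origin at the centre of its underside.
- plunger: Sprung index plunger: black cylindrical knob, 26 mm diameter, 26 mm high, on a 10 mm pin. Origin: centre of the knob's underside, 76 mm above the bench when home (pin 10 mm deep in the tab's hole), 91 mm at its upper stop. It moves only straight up; the spring pushes it home with 3 N (down) to 6.8 N (fully up). Below the knob a bushing, 20 mm diameter, stands on the arm (top at 55 mm).
Mind the look-alikes: they are no part of the job. What is shaped like the board but purple or yellow is not meant.

How it is judged:
On the way, in this order (a step that is already met when the one before it is completed fails the run):
1. the board lies in the nest, let go, with the turntable still locked (horizontal distance between board and nest below 0.006 m and z of board in the frame of nest between -0.003 and 0.003 m and angle between board's own z axis and vertical below 0.06 rad and contact force between board and the fingers below 0.1 N and z of plunger in the frame of fixture below 0.079 m and value of joint turntable below 0.06 rad), for 0.2 s.
2. the plunger is pulled fully up (z of plunger in the frame of fixture above 0.0885 m and contact force between plunger and the fingers above 1 N), for 0.2 s.
At the end, for the whole second after the job is handed in: The fingers hold the plunger's knob with the plunger at least 12.5 mm up of its 15 mm; the turntable has swung to its far stop (over 1.0 rad); the board lies flat in the nest (centre within 6 mm, underside within 3 mm of the nest floor, tilt under 0.06 rad), at rest and untouched by the robot (all of step 2 and value of joint turntable above 1 rad and horizontal distance between board and nest below 0.006 m and z of board in the frame of nest between -0.003 and 0.003 m and angle between board's own z axis and vertical below 0.06 rad and contact force between board and the arm below 0.1 N and contact force between board and the fingers below 0.1 N and linear speed of board below 0.03 m/s); the arm keeps its last pose, push and grip.
It fails at once if the spool, the dropper bottle or the jar is moved more than 20 mm (distance of any of spool, dropper, flux_jar from where it was at the start of the episode above 0.02 m).
It also fails if it takes over 54 s, if anything falls off the work surface, if the arm or the gripper's body presses on something with over 40 N, if the wrist force passes 120 N, or if a joint passes its speed limit or range.

## Working session

There is one attempt and no reset: what is moved stays moved. The work goes in short steps, each a Python script; the robot and the scene stay as the last script left them, time stands still between calls to the robot, and variables do not carry over. Pictures are saved under pics/ and viewed, and the job is handed in when it is done.

```bash
mkdir -p pics; ls; python3 - <<'E'
from workcell import ctrl
import cv2
for n in("scene","top"):
    p=ctrl.get_image(n); cv2.imwrite(f"pics/{n}0.png",p["image"])
    for q in("board","fixture","nest","plunger","spool","dropper","flux_jar"):
        print(n,q,[(round(d["confidence"],2),[round(float(v),3) for v in d["xyz"]]) for d in ctrl.tip_of(p,q)][:4])
print(ctrl.current_clock(),ctrl.current_tcp_rot())
E
```

```text
pics
scene board [(0.95, [0.675, -0.226, -0.002]), (0.8, [0.428, -0.186, -0.001]), (0.74, [0.562, -0.148, -0.001]), (0.68, [0.539, -0.29, 0.001])]
scene fixture [(0.95, [0.516, 0.195, 0.003])]
scene nest [(0.82, [0.52, 0.199, 0.032])]
scene plunger [(0.42, [0.587, 0.244, 0.078])]
scene spool [(0.73, [0.45, 0.401, -0.003])]
scene dropper [(0.88, [0.491, -0.401, -0.002])]
scene flux_jar [(0.49, [0.431, -0.012, -0.003])]
top board [(0.85, [0.431, -0.186, 0.003]), (0.81, [0.624, -0.029, -0.0]), (0.71, [0.556, -0.148, 0.006]), (0.7, [0.542, -0.284, -0.001])]
top fixture [(0.68, [0.524, 0.204, -0.003])]
top nest [(0.9, [0.514, 0.204, 0.028])]
top plunger [(0.4, [0.589, 0.243, 0.072])]
top spool [(0.93, [0.455, 0.399, 0.004])]
top dropper []
top flux_jar [(0.79, [0.43, -0.019, -0.003])]
0.8 [ 3.12102127e+00  3.58616023e-01 -2.32013864e-05]
```

View pics/scene0.png

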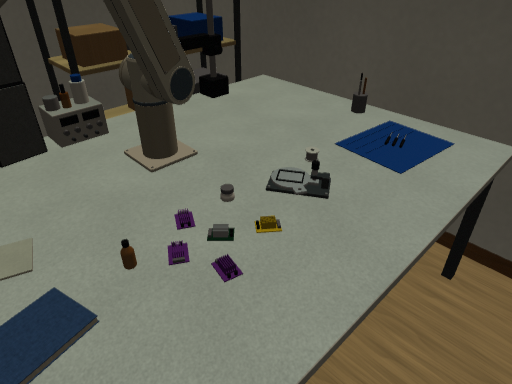

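View pics/top0.png

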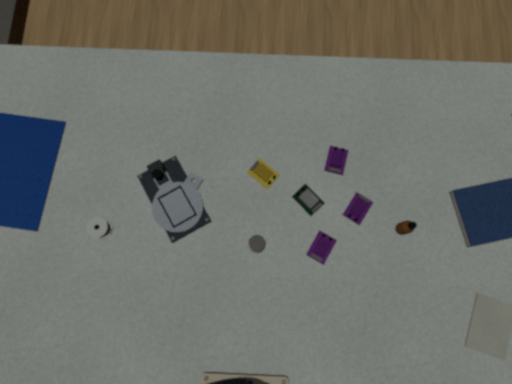

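The top view shows five board shapes: yellow (263,174), purple (336,160), (358,208) and (321,247), and dark green with a grey heat sink (308,200). The same green board is at (221,233) in the scene view. Only the green one fits the description. I'll confirm it in a crop, then use the wrist camera.

```bash
cat > h.py <<'E'
from workcell import ctrl
import numpy as np, cv2
from scipy.spatial.transform import Rotation as R
def ori(yaw):  # tool down, jaw axis (tool y) at angle yaw in world xy
    y=np.array([np.cos(yaw),np.sin(yaw),0]); z=np.array([0,0,-1.]); x=np.cross(y,z)
    return R.from_matrix(np.c_[x,y,z]).as_rotvec()
def cloud(p):
    z=p["z_map"];K=p["K"];v,u=np.mgrid[:z.shape[0],:z.shape[1]]
    P=np.stack([(u-K[0,2])/K[0,0]*z,(v-K[1,2])/K[1,1]*z,z],-1)
    T=p["world_from_camera"];W=P@T[:3,:3].T+T[:3,3];W[z<=0]=np.nan
    return W
def rect(pts,thr):
    (c,s,a)=cv2.minAreaRect((pts*1000).astype(np.float32))
    return np.array(c)/1000,s,a
E
python3 - <<'E'
from h import *
p=ctrl.get_image("top");im=p["image"]
a=cv2.resize(im[140:265,235:385],None,fx=4,fy=4,interpolation=cv2.INTER_CUBIC)
cv2.imwrite("pics/crop0.png",a)
r=R.from_rotvec(ctrl.current_tcp_rot()).as_matrix();print(r.round(2))
w=ctrl.get_image("wrist");T=w["world_from_camera"];print((r.T@(T[:3,3]-ctrl.current_ee_pos())).round(3),(r.T@T[:3,:3]).round(2),w["K"][0])
E
```

```text
[[ 0.97  0.23  0.  ]
 [ 0.23 -0.97 -0.  ]
 [ 0.    0.   -1.  ]]
[ 0.078  0.    -0.142] [[-0.   -0.95 -0.31]
 [ 1.   -0.   -0.  ]
 [ 0.   -0.31  0.95]] [308.55820147   0.         253.176419  ]
```

View pics/crop0.png

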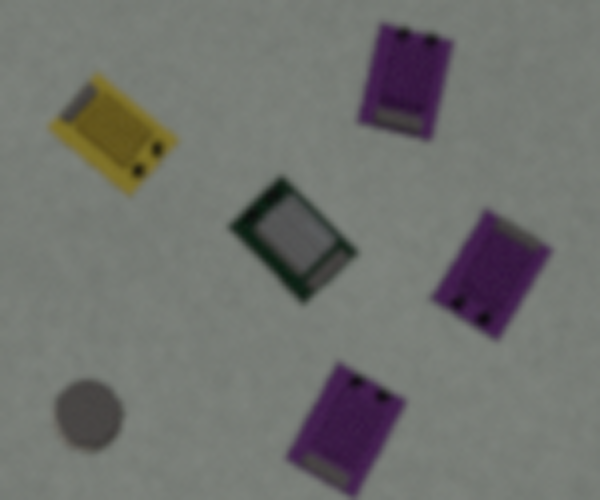

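The crop confirms it: the dark green board with the grey finned sink is at crop (293,240), long axis about 45°. Next is a wrist view above it.

```bash
python3 - <<'E'
from h import *
ctrl.movep([0.558,-0.148,0.20],ori(-np.pi/4))
p=ctrl.get_image("wrist");cv2.imwrite("pics/w1.png",p["image"]);np.save("w1.npy",p,allow_pickle=True)
W=cloud(p);near=np.hypot(W[...,0]-.558,W[...,1]+.148)<.06
im=p["image"].astype(int)
for lo,hi in((.0235,.032),(.002,.0235),(.002,.04)):
    m=near&(W[...,2]>lo)&(W[...,2]<hi);print(lo,m.sum(),rect(W[m][:,:2],0),W[m][:,2].mean() if m.any() else 0)
print([ (d["confidence"],np.round(d["xyz"],3)) for d in ctrl.tip_of(p,"board")][:3],ctrl.current_clock())
E
```

```text
0.0235 492 (array([ 0.55899603, -0.15106371]), (43.82063293457031, 29.90474510192871), 45.980735778808594) 0.027436943737212893
0.002 2314 (array([ 0.54877948, -0.14133096]), (75.45545959472656, 81.10103607177734), 46.62199783325195) 0.006402042331112809
0.002 2806 (array([ 0.54877948, -0.14133096]), (75.45545959472656, 81.10103607177734), 46.62199783325195) 0.01009027165819807
[(0.97, array([ 0.561, -0.149, -0.004])), (0.91, array([ 0.631, -0.026,  0.003])), (0.75, array([ 0.431, -0.19 , -0.002]))] 3.225
```

View pics/w1.png

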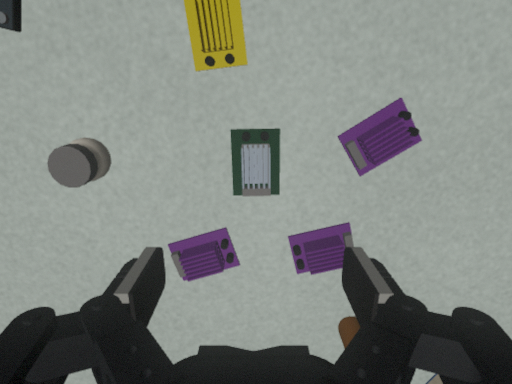

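The wrist view shows the green board at (256,162). The depth rectangle of its sink measures 43.8 x 29.9 mm at z 27 mm, which matches the given size. Before grasping I'll measure the fixture with an empty hand.

```bash
python3 - <<'E'
from h import *
ctrl.movep([0.535,0.205,0.25],ori(-np.pi/3))
p=ctrl.get_image("wrist");cv2.imwrite("pics/w2.png",p["image"]);np.save("w2.npy",p,allow_pickle=True)
W=cloud(p);z=W[...,2]
for q in("nest","plunger","fixture"): print(q,[(d["confidence"],np.round(d["xyz"],3)) for d in ctrl.tip_of(p,q)][:3])
d=np.hypot(W[...,0]-.52,W[...,1]-.2)
for lo,hi in((.0345,.039),(.095,.11),(.025,.034),(.05,.058),(.008,.015)):
    m=(d<.2)&(z>lo)&(z<hi);print(lo,m.sum(),rect(W[m][:,:2],0),z[m].mean())
im=p["image"];g=im.max(2);
m=((z>.028)&(z<.042)&(d<.075));
vis=np.zeros_like(im);vis[m]=im[m];cv2.imwrite("pics/w2m.png",vis)
print(ctrl.current_clock())
E
```

```text
nest [(0.62, array([0.521, 0.203, 0.033]))]
plunger [(0.66, array([0.594, 0.245, 0.074]))]
fixture [(0.82, array([ 0.521,  0.203, -0.   ]))]
0.0345 955 (array([0.48796158, 0.27403412]), (119.39756774902344, 230.6212158203125), 32.050201416015625) 0.03655302396456227
0.095 632 (array([0.58929193, 0.24269629]), (24.558998107910156, 24.660852432250977), 30.304224014282227) 0.10149667661787272
0.025 9769 (array([0.53817743, 0.26044727]), (260.95709228515625, 166.92221069335938), 86.66111755371094) 0.031519368346512644
0.05 1528 (array([0.60585773, 0.2529299 ]), (62.14971923828125, 39.782894134521484), 32.35239028930664) 0.0545755217939068
0.008 5313 (array([0.510439  , 0.27317609]), (213.32969665527344, 254.90328979492188), 31.744171142578125) 0.011637043832180454
4.7667
```

View pics/w2.png

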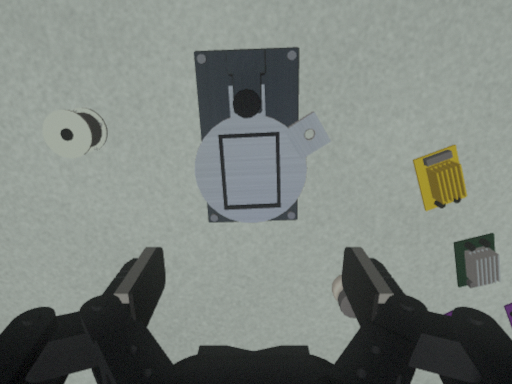

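View pics/w2m.png

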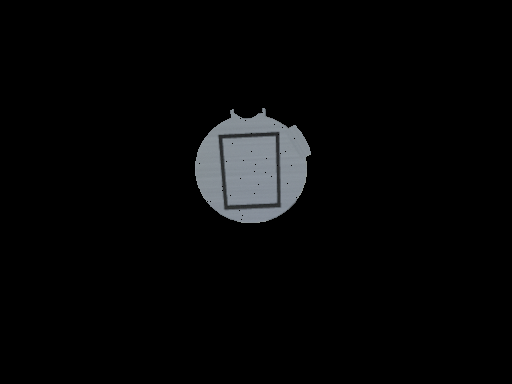

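The view shows the nest lip around (250,171) and the knob at (247,103), with the table locked: the pin tab is under the arm. I'll refine the pose from the lip pixels.

```bash
python3 - <<'E'
from h import *
p=np.load("w2.npy",allow_pickle=True).item()
W=cloud(p);z=W[...,2];d=np.hypot(W[...,0]-.52,W[...,1]-.2);g=p["image"].max(2)
m=(z>.03)&(z<.041)&(d<.062)&(g<90)
n,l,s,c=cv2.connectedComponentsWithStats(m.astype(np.uint8));k=1+np.argmax(s[1:,4]);ml=l==k
print("lip",ml.sum(),rect(W[ml][:,:2],0),np.nanmedian(z[ml]))
mm=(z>.028)&(z<.041)&(d<.075)
for lo in(.0545,):
    # circle fit by boundary
    cn,_=cv2.findContours(mm.astype(np.uint8),0,1);c=max(cn,key=len)[:,0]
    q=W[c[:,1],c[:,0],:2];q=q[~np.isnan(q).any(1)]
    from scipy.optimize import least_squares
    f=least_squares(lambda v:np.hypot(q[:,0]-v[0],q[:,1]-v[1])-v[2],[.52,.2,.068],loss="soft_l1",f_scale=.001);print("disc",f.x)
b=(z>.008)&(z<.015)&(d<.17)
r=(z>.008)&(z<.11)&(d<.17)
n,l,s,c=cv2.connectedComponentsWithStats(b.astype(np.uint8));ids=np.argsort(-s[1:,4])[:4]+1
print([(s[i,:5].tolist()) for i in ids])
bb=np.isin(l,[i for i in ids if s[i,0]>150 and s[i,0]+s[i,2]<335 and s[i,1]+s[i,3]<235]);print("base",rect(W[bb][:,:2],0))
kn=(z>.095)&(z<.108)&(d<.13);cn,_=cv2.findContours(kn.astype(np.uint8),0,1);c=max(cn,key=len)
print("knob",cv2.minEnclosingCircle((W[kn][:,:2]*1000).astype(np.float32)))
E
```

```text
lip 847 (array([0.51928418, 0.19981744]), (91.9036865234375, 70.09237670898438), 32.52949523925781) 0.03634025647047223
disc [0.52033902 0.19896069 0.0675173 ]
[[262, 47, 38, 80, 2428], [194, 50, 39, 91, 2392], [269, 199, 29, 22, 212], [207, 203, 30, 20, 203]]
base (array([0.54590332, 0.21585332]), (213.32969665527344, 120.09049987792969), 31.744171142578125)
knob ((588.9454345703125, 242.40086364746094), 12.838448524475098)
```

Everything agrees: lip 92 x 70 mm, disc r 67.5 mm, knob 81.5 mm from the nest. That puts the nest at (0.5195, 0.1995) with a heading of about 31.8°. Now the pick.

```bash
python3 - <<'E'
from h import *
o=ori(np.radians(46-90));c=[.559,-.151]
ctrl.movep([*c,0.09],o)
ctrl.gripper_to(0.06)
print(ctrl.servo_line([*c,0.006],feed=.08,max_force=10),ctrl.current_ee_pos())
ctrl.gripper_to(0.0);print("w",ctrl.current_grip_width())
ctrl.servo_line([*c,0.10],feed=.12);print("w",ctrl.current_grip_width(),ctrl.current_force())
p=ctrl.get_image("wrist");cv2.imwrite("pics/w3.png",p["image"]);np.save("w3.npy",p,allow_pickle=True)
print(ctrl.current_clock())
E
```

```text
False [ 0.55943796 -0.15112779  0.00649286]
w 0.028963339725842273
w 0.028849409983957058 [ 0.49300493  0.3303386  -1.51298071]
9.1583
```

View pics/w3.png

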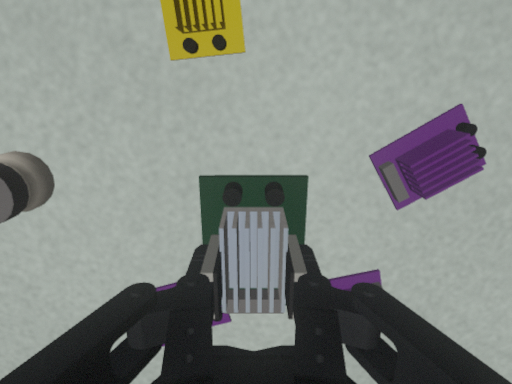

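The board is held level by the sink at (253,262). I'll check the in-hand offset from depth.

```bash
python3 - <<'E'
from h import *
p=np.load("w3.npy",allow_pickle=True).item()
W=cloud(p);r=R.from_rotvec(ctrl.current_tcp_rot()).as_matrix();e=ctrl.current_ee_pos();print(e)
L=(W-e)@r   # tool coords
im=p["image"].astype(int);z=W[...,2]
gr=(z>.08)&(z<.105)&(im[...,1]>im[...,2]+12)&(im[...,1]>im[...,0]+5)
for lo,hi in((.09,.101),(.112,.128)):
    m=(z>lo)&(z<hi)&(abs(L[...,1])<.03); 
    print(lo,m.sum(),L[m].min(0),L[m].max(0),rect(L[m][:,:2],0))
m=gr;print(m.sum(),np.percentile(L[m],[1,50,99],axis=0))
E
```

```text
[ 0.55830981 -0.15077943  0.09912055]
0.09 5367 [-0.03887324 -0.02757332 -0.00189511] [0.03806006 0.02680907 0.00665154] (array([-0.00038323, -0.00042328]), (76.92237854003906, 54.377193450927734), 0.088074691593647)
0.112 3959 [-0.02326823 -0.02841744 -0.02889302] [ 0.02230658  0.02771261 -0.01289552] (array([-0.0002685 , -0.00046228]), (45.42758560180664, 56.12139892578125), 1.0584874153137207)
3703 [[ 0.00281576 -0.02704748  0.00251   ]
 [ 0.02660733 -0.00050419  0.00401206]
 [ 0.03763878  0.02626387  0.00560894]]
```

Centred within 0.5 mm and not rotated. Now I'll place it.

```bash
python3 - <<'E'
from h import *
h=np.radians(31.8);o=ori(h-np.pi/2);n=[.5195,.1995]
ctrl.movep([*n,0.15],o)
ctrl.servo_line([*n,0.055],feed=.1)
ctrl.pause(.2);e=ctrl.current_ee_pos();print(e,ctrl.current_force())
t=[n[0]*2-e[0],n[1]*2-e[1]]
print(ctrl.servo_line([*t,0.038],feed=.03,max_force=4),ctrl.current_ee_pos(),ctrl.current_force())
ctrl.pause(.1);print(ctrl.current_force())
p=ctrl.get_image("scene");cv2.imwrite("pics/s4.png",cv2.resize(p["image"][130:230,230:360],None,fx=5,fy=5,interpolation=cv2.INTER_CUBIC))
p=ctrl.get_image("wrist");cv2.imwrite("pics/w4.png",p["image"]);print(ctrl.current_clock())
E
```

```text
[0.51991143 0.19967376 0.05563697] [-0.02194984  0.02913758 -1.45617547]
True [0.51879132 0.19921659 0.03866558] [-0.83616484 -1.05673951  6.5627892 ]
[-0.51105412 -0.03374628  6.38304492]
12.5333
```

View pics/w4.png

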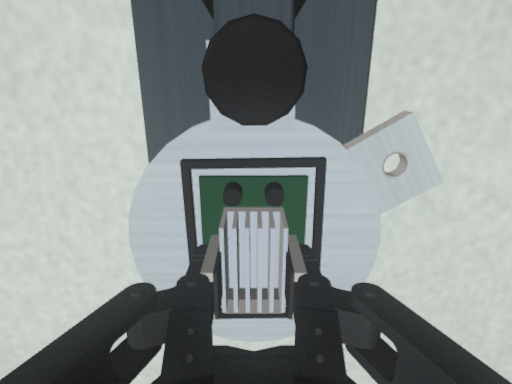

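The board sits inside the lip, and contact came at TCP z 0.0387, so the underside is at about 0.032. Releasing and checking.

```bash
python3 - <<'E'
from h import *
ctrl.gripper_to(0.05)
e=ctrl.current_ee_pos()
ctrl.servo_line([e[0],e[1],0.17],feed=.12)
ctrl.pause(.2)
p=ctrl.get_image("wrist");cv2.imwrite("pics/w5.png",p["image"])
W=cloud(p);z=W[...,2];d=np.hypot(W[...,0]-.5195,W[...,1]-.1995)
im=p["image"].astype(int)
m=(z>.056)&(z<.064)&(d<.04);print("sink",m.sum(),rect(W[m][:,:2],0),z[m].mean(),np.linalg.lstsq(np.c_[W[m][:,:2],np.ones(m.sum())],z[m],rcond=None)[0])
g=(z>.03)&(z<.04)&(d<.055)&(im[...,1]>im[...,2]+8);print("green",g.sum(),rect(W[g][:,:2],0),z[g].mean())
kn=(z>.095)&(z<.11)&(d<.13);print("knob",cv2.minEnclosingCircle((W[kn][:,:2]*1000).astype(np.float32)),z[kn].mean())
print(ctrl.current_clock())
E
```

```text
sink 749 (array([0.51850317, 0.19915474]), (44.09546661376953, 29.793975830078125), 32.36639404296875) 0.05944110967497023 [-0.00301258 -0.00092439  0.06118899]
green 4549 (array([0.52000964, 0.19944173]), (109.66046142578125, 108.80840301513672), 89.71810913085938) 0.033174604336125874
knob ((588.8101196289062, 242.3460235595703), 12.914546966552734) 0.10149201245013487
14.375
```

View pics/w5.png

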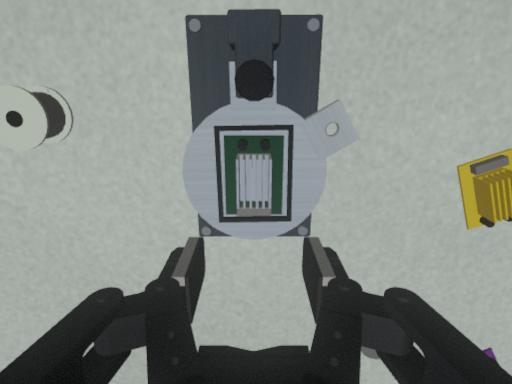

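The board is seated flat: sink top at 59.4 mm, tilt about 0.003 rad, centre within about 1 mm. The knob is still home with its top at 101.5 mm. Next I grip the knob and pull.

```bash
python3 - <<'E'
from h import *
h=np.radians(31.8);o=ori(h-np.pi/2);k=[.5888,.2424]
ctrl.movep([*k,0.15],o)
ctrl.servo_line([*k,0.10],feed=.1);ctrl.pause(.1);e=ctrl.current_ee_pos();print(e)
t=[2*k[0]-e[0],2*k[1]-e[1]]
print(ctrl.servo_line([*t,0.070],feed=.06,max_force=8),ctrl.current_ee_pos())
ctrl.gripper_to(0.0);print("w",ctrl.current_grip_width(),ctrl.current_force())
e=ctrl.current_ee_pos()
print(ctrl.servo_line([e[0],e[1],e[2]+.0165],feed=.02,max_force=14),ctrl.current_ee_pos()-e,ctrl.current_force())
ctrl.pause(2.5);print(ctrl.current_ee_pos()-e,ctrl.current_force(),ctrl.current_grip_width())
for n in("wrist","scene"):
    p=ctrl.get_image(n);i=p["image"];cv2.imwrite(f"pics/{n}6.png",i if n=="wrist" else cv2.resize(i[130:230,230:360],None,fx=5,fy=5,interpolation=cv2.INTER_CUBIC))
    for q in("nest","plunger","board"):print(n,q,[(d["confidence"],np.round(d["xyz"],3)) for d in ctrl.tip_of(p,q)][:2])
    W=cloud(p);z=W[...,2];d=np.hypot(W[...,0]-.5195,W[...,1]-.1995)
    m=(z>.056)&(z<.064)&(d<.04)
    if m.any():print("sink",m.sum(),rect(W[m][:,:2],0),z[m].mean())
print(ctrl.current_clock())
E
```

```text
[0.58934688 0.2425713  0.1008217 ]
False [0.5882056  0.24220925 0.0696929 ]
w 0.02416525042973685 [ 0.37943962 -1.32691327  4.162761  ]
True [-6.96424026e-05 -6.65656947e-05  1.43941198e-02] [ 3.10211822  1.92026766 -6.81585197]
[-7.49814759e-05 -1.30891353e-04  1.37222544e-02] [ 4.43167936  2.92260818 -8.03512985] 0.02440935916737279
wrist nest []
wrist plunger [(0.77, array([0.593, 0.246, 0.092]))]
wrist board [(0.83, array([0.525, 0.196, 0.027]))]
sink 1683 (array([0.51890509, 0.19847224]), (31.27690887451172, 44.224143981933594), 1.1290481090545654) 0.05835776981376041
scene nest [(0.82, array([0.521, 0.198, 0.032])), (0.35, array([ 0.453,  0.402, -0.   ]))]
scene plunger []
scene board [(0.86, array([ 0.626, -0.028,  0.003])), (0.81, array([ 0.541, -0.288, -0.001]))]
sink 57 (array([0.52082391, 0.19782913]), (31.298768997192383, 45.2561149597168), 2.9558587074279785) 0.05849785030268601
20.225
```

View pics/wrist6.png

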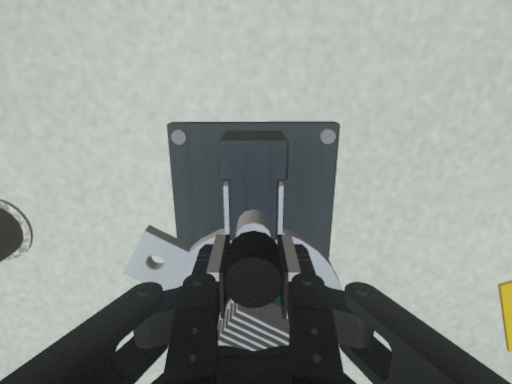

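View pics/scene6.png

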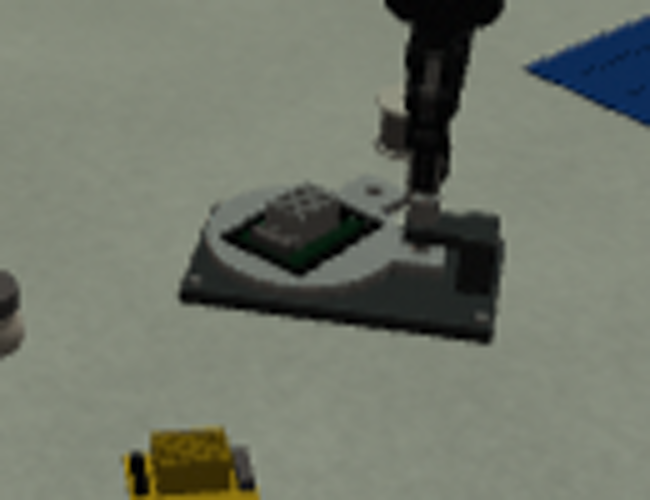

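The table has turned: the sink angle went from 32° to 91°, and the board is flat in the nest. I'll check the knob height and raise it slightly for margin.

```bash
python3 - <<'E'
from h import *
def knob():
    p=ctrl.get_image("wrist");W=cloud(p);z=W[...,2];b=p["image"].max(2)
    d=np.hypot(W[...,0]-.5888,W[...,1]-.2424)
    m=(z>.095)&(z<.13)&(d<.010)&(b<60);print("knob top",m.sum(),np.nanpercentile(z[m],[10,50,90]))
    return p
knob()
e=ctrl.current_ee_pos()
print(ctrl.servo_line([e[0],e[1],e[2]+.0015],feed=.01,max_force=9),ctrl.current_ee_pos()-e,ctrl.current_force())
ctrl.pause(1);print(ctrl.current_ee_pos()-e,ctrl.current_force(),ctrl.current_grip_width())
p=knob();cv2.imwrite("pics/w7.png",p["image"]);print(ctrl.current_clock())
E
```

```text
knob top 1499 [0.11438969 0.11511392 0.11578906]
False [-3.19774971e-06  3.40302326e-05  1.36966936e-03] [ 4.14767615  2.36951323 -6.94697664]
[-6.61273470e-06  3.56040604e-05  1.39143422e-03] [ 4.96335681  2.4326997  -8.46717231] 0.024098951793361828
knob top 1498 [0.1157576  0.1164705  0.11716279]
21.6167
```

View pics/w7.png

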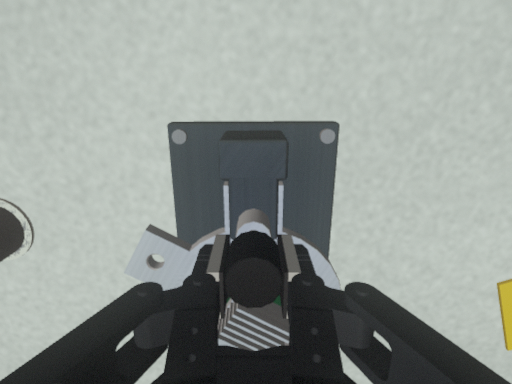

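The knob top is now at 116.5 mm, up from 101.5 mm, so the full 15 mm. The force is steady and the table is at its stop. Handing in.

```bash
python3 - <<'E'
from h import *
ctrl.close_job()
E
```

```text
the job is handed in; nothing more can be done
```

The job is done and handed in at about 21.6 s of the 54 s allowed; no verdict is reported.

I picked the green board by its heat sink, set it in the locked nest and let go. Then I gripped the knob, pulled the plunger fully up and handed in still holding it.

**Last checks:**
- **Board before the turn:** it was about 1 mm from the nest centre, with a tilt of about 0.003 rad and the sink top at 59.4 mm. The knob was still home.
- **Plunger:** the knob top rose from 101.5 to 116.5 mm, the full 15 mm. The wrist force was steady at about -8 N, and the fingers were 24 mm apart on the knob.
- **Turntable:** the sink's heading turned from about 32° to about 91°. That is roughly 59°, or 1.03 rad, against the 1.0 rad needed.
- **Board after the turn:** it lies flat, with its centre at about (0.519, 0.198) m, within about 2 mm of the nest centre.

**Disagreements:** the first pull stopped on its force limit and settled at about 13.7 mm of hand travel, so I raised it another 1.4 mm. The networks sometimes missed the nest or the plunger in the last pictures, and in the last scene view they returned only look-alikes for the board. I relied on depth measurements instead.

I kept clear of the spool, dropper bottle and jar, but I did not re-measure their positions at the end.

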